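# Clamp the pattern template in the sewing-room jig

### The arm

A 6-joint arm with a two-finger parallel gripper is mounted at the origin on the work surface. World frame = base frame: x ahead of the robot, y to its left, z up, the work surface at z = 0. Lengths are in m, angles in rad, forces in N, time in s.
With the tool pointing down it reaches from about 0.275 to 0.725 m from the base axis. Payload 5.6 kg.
Tool frame: the origin (TCP) lies midway between the tips of the shut fingers; the grasp point (between the pads) lies 19 mm behind it; z points along the fingers, y is the line along which they close (so a half turn about z gives the same grasp; the last joint's range is limited). The gripper opens to 85 mm and grips with 20 to 120 N. Pads are 22 mm wide; open, the fingers measure 114 mm over their backs; the gripper's body (76 mm by 85 mm) begins 54 mm behind the grasp point. The pads swing forward as they close: fully open they stand 13 mm farther back than shut.
Start: joints at [1.463, 0.255, 0.108, 0, -1.424, -0.285], TCP at [0.211, 0.508, 0.231] pointing down, gripper open.
Joint ranges: [-2.95, 2.95], [-1.21, 1.97], [-1.09, 1.5], [-2.87, 1.71], [-2.94, -0.07], [-3.05, 3.05]. Speed limits (rad/s): [2.57, 2.57, 3.14, 3.14, 3.14, 3.14].

### API

Orientations are given as a unit quaternion [w, x, y, z].
In Python, from bench import robot gives the robot as it stands. The module is installed in compiled form; this text tells all that it offers.
- The arm moves only by the shell command python3 -m creep 'ROWS'. ROWS is text: rows parted by semicolons, each of 7 numbers parted by spaces: the shift along the tool's x, y, z in m, then the turn, a rotation vector about the tool's x, y, z in rad, then the finger opening in m, from 0 to 0.0854. In form: x y z wx wy wz grip; .... A call has 1 to 8 rows; each row shifts and turns the commanded pose from where the row before left it, along the tool's axes as they then stand; what a row does not reach is not made up. A row lasts 1/12 s, in which the tool goes at most 41.7 mm and 7.16 degrees, less where a joint would pass 70% of its speed; a pose out of reach is approached as far as the arm can. A call with a gripper value outside its range is refused whole. The fingers move at their own pace and stop on an object; the grip force is fixed at half the most. Time passes only in rows, so rows that do not move let the fingers close. It gives the time, the measured TCP pose, the force, the opening and the grip force at its end, in the units of the state.
- robot.get_state(): the state, without advancing time (a new reading comes with each control period).
- robot.snapshot(name): name is "scene" or "side" or "wrist"; returns (picture, depth): 400x640x3 uint8, blue, green, red; 400x640 float32, m along the optical axis (not along the pixel's ray), 0 where there is no reading.
- robot.camera_info(name): a dict with "fov_y" (degrees; the focal length in pixels is half the picture's height over the tangent of half this angle, whatever the lens; pixels are square), "cx", "cy" (the principal point, pixels), "camera_from_world" (4x4, takes a point from world to camera coordinates). Camera axes: x right, y down, z forward; pixel columns grow to the right and rows downward; lengths in m; the calibration is good to about 2 mm. A picture is of the moment at which its call begins: read the wrist's pose just before it. camera_info takes no time and is no camera call; for the wrist camera it gives the pose at the moment of the call.
- robot.job_done(): hands the job in; it is judged then, once.
Trained networks look in the newest picture that a camera, given by its name, has taken for a name from the list of things; names that differ only in an ending like _2 or _b are one class to them, and where a whole thing is asked for, a point or a joint stands for the part that bears it (a point fixed in the world has none). Each returns a list of dicts, best first, with "conf" (0 to 1); they miss things now and then, are a little off and sometimes report something else, mostly with a low value. They report only what shows in the picture. A call takes as long as a camera call. They do not tell look-alikes from the thing itself.
- robot.cut_out(camera, name): "pixels" (400x640 bool, what is visible of it) and "box" ([left, top, right, bottom] in pixels, round what is visible of it).
The state is a dict: "clock": time; "qpos": joint angles; "joint_velocities": joint speeds; "joint_efforts": joint torques, N m; "position": TCP position; "eef_rot": TCP orientation; "wrist_force": force on the tool from outside, world axes, zero at the start; "ft_torque": the same for the moment, N m; "gripper_width": opening from 0.0 (shut) to 1.0 (fully open); "finger_force": force on a finger pad.
Only numpy, scipy, OpenCV 4.12 (cv2) and the standard library are available. Lean on these libraries where they do the work, as an engineer would, in place of code of your own. Each camera call takes 0.05 s, during which the arm holds its last target. There are 200 camera calls.

### The job

Clamp the metal pattern template in its jig: push the steel clamp strap round with a finger until it stands over the template against its stop, and only then press the cam lever fully down so that the clamp foot bears on the template. Do not shift or lift the template, and leave the sewing things around it where they are.

Things in the scene. Friction and masses are not known exactly. Their poses are not given: they have to be found in the camera images.
- jig: Pattern jig, fixed to the table: wooden board 220 x 220 x 18 mm, carrying a swing clamp and low fences (6 mm high). Origin: on the strap's upright pivot axis, at table height; z up. In the jig's own axes the board reaches from x -130 to +90 mm and from y -170 to +50 mm, and the template lies about x 0, y -100 mm. The jig's place and yaw differ from start to start.
- strap (a joint): Angle (rad) of the clamp strap about the upright pivot. 0 = parked, pointing along the jig's direction 170 degrees (counter-clockwise from the jig's x, seen from above); grows counter-clockwise to the hard stop at 1.745, where the strap points along the jig's -y over the template. Starts at 0 to 0.5. Stays where it is left; friction is light (0.12 N m, about 1.4 N at 88 mm from the pivot).
- strap_tip (a point): Middle of the strap's free end, at its top edge. The strap is a flat steel bar 24 mm wide, reaching 123 mm out from the pivot axis, underside 44 mm and top 58 mm above the table; the cam lever and the foot ride on it.
- foot: Clamp foot near the strap's free end, 105 mm from the pivot axis: rubber disc 20 mm across and 6 mm thick on a stem 10 mm across that stands up through the strap to 70 mm above the table. Origin: centre of its underside, about 32 mm above the table while raised (4.3 mm above the template). The cam lever drives it straight down, 5 mm over its full stroke.
- clamp_spot (a point): Point of the jig over which the foot stands when the strap is home, at the height of the template's top (28 mm above the table).
- lever (a joint): Angle (rad) of the cam lever, which rides on the strap and swings in the strap's upright plane. 0 = raised, 50 degrees above level; grows as it is pressed down; 0.873 = fully down, level, its hard stop. Starts at 0 to 0.2. Stiff (0.25 N m, about 5 N at 58 mm from its axis, rising as the foot meets the template near the end), stays where it is left. It points the opposite way from the strap's free end.
- lever_end (a point): End of the lever's grip, in the middle of its thickness, 113 mm from the lever's axis. The lever is a steel bar 14 mm wide and 8 mm thick, its grip (last 50 mm) 22 mm wide and 13 mm thick.
- lever_axis (a point): The lever's axis, on the strap's pivot axis, 74 mm above the table.
- template: Loose aluminium pattern template, 120 x 90 x 10 mm, 0.2 to 0.4 kg, lying flat on the board inside the two fences; top 28 mm above the table. Origin: centre of its underside.
- spool: Small thread spool, 28 mm across, 40 mm high, standing on a corner of the jig's board. Bystander; origin under its centre.
- pin_dish: Low steel pin dish, 66 mm across, 20 mm high, beside the jig. Bystander; origin under its centre.
- tape: Round white tape-measure case, 60 mm across, 20 mm high, beside the jig. Bystander; origin under its centre.
- thimble: Brass thimble, 19 mm across, 22 mm high, beside the jig near the clamp's pivot. Bystander; origin under its centre.
- shears: Closed tailor's shears lying flat, about 235 mm long, 15 mm high. Bystander; origin near the screw.
- cone: Upright thread cone, 64 mm across its foot, 140 mm high. Bystander; origin under its centre.
- button_jar: Glass jar with a metal cap, 64 mm across, 85 mm high. Bystander; origin under its centre.
Mind the look-alikes: they are no part of the job. There is more than one size of the template; the one meant has the size given above.

How it is judged:
On the way, in this order (a step that is already met when the one before it is completed fails the run):
1. the strap stands over the template against its stop, the lever still raised (value of joint strap above 1.66 rad and value of joint lever below 0.45 rad), for 0.2 s.
2. the cam lever is fully down and the foot bears on the template (value of joint lever above 0.8 rad and value of joint strap above 1.66 rad and contact force between foot and template above 1.5 N), for 0.2 s.
At the end, for the whole second after the job is handed in: Strap against its stop (strap above 1.66 rad, foot within 12 mm of the clamp spot), cam lever fully down (above 0.80 rad), the foot pressing on the template with more than 1.5 N; template within 6 mm of where it lay and at rest; every bystander within 15 mm of where it stood (all of step 2 and horizontal distance between foot and clamp_spot below 0.012 m and distance of template from where it was at the start of the episode below 0.006 m and linear speed of template below 0.01 m/s and distance of each of spool, pin_dish, tape, thimble, shears, cone, button_jar from where it was at the start of the episode below 0.015 m); the robot touches nothing.
It fails at once if the cam lever is pressed down before the strap is over the template (value of joint lever above 0.6 rad and value of joint strap below 1.6 rad).
It fails at once if the template is shifted or lifted by more than 6 mm (distance of template from where it was at the start of the episode above 0.006 m).
It fails at once if a bystander is moved or lifted by more than 15 mm (distance of any of spool, pin_dish, tape, thimble, shears, cone, button_jar from where it was at the start of the episode above 0.015 m).
It also fails if it takes over 48 s, if anything falls off the work surface, if the arm or the gripper's body presses on something with over 40 N, if the wrist force passes 120 N, or if a joint passes its speed limit or range.

## Working session

There is one attempt and no reset: what is moved stays moved. The work goes in short steps, Python scripts to look and compute and a shell command to move; the robot and the scene stay as the last step left them, time stands still between calls to the robot, and variables do not carry over. Pictures are saved under pics/ and viewed, at most 10 in all, crops included, and the job is handed in when it is done.

```bash
mkdir -p pics
cat > h.py <<'E'
import numpy as np,cv2
from bench import robot
def pts(cam,depth,info=None):
    i=info or robot.camera_info(cam); f=200/np.tan(np.radians(i["fov_y"])/2)
    v,u=np.mgrid[0:400,0:640]; d=depth
    P=np.stack([(u-i["cx"])/f*d,(v-i["cy"])/f*d,d],-1)
    T=np.linalg.inv(i["camera_from_world"]); W=P@T[:3,:3].T+T[:3,3]; W[d<=0]=np.nan
    return W
E
python3 - <<'E'
from h import *
s=robot.get_state();print(s["clock"],s["position"],s["eef_rot"])
for c in("scene","side"):
    p,d=robot.snapshot(c);cv2.imwrite(f"pics/{c}.png",p);np.save(f"{c}.npy",pts(c,d))
    i=robot.camera_info(c);print(c,np.linalg.inv(i["camera_from_world"])[:3,3].round(2))
    W=np.load(f"{c}.npy")
    for n in("jig","strap","lever","foot","template","spool","cone","button_jar","thimble"):
        for r in robot.cut_out(c,n)[:2]:
            q=W[r["pixels"]];print(n,round(r["conf"],2),r["box"],np.nanmedian(q,0).round(3),np.nanmax(q[:,2]).round(3))
E
```

```text
0.0 [0.21028246 0.50766802 0.23039811] [ 9.27546045e-04  9.80763538e-01 -1.95197320e-01 -1.68942264e-04]
scene [ 1.23 -0.33  0.94]
jig 0.92 [243.6, 208.9, 342.5, 298.8] [ 0.612 -0.051  0.02 ] 0.155
strap 0.9 [297.7, 209.0, 330.5, 245.9] [ 0.592 -0.014  0.065] 0.155
lever 0.55 [313.7, 233.2, 328.6, 247.9] [ 0.668 -0.027  0.14 ] 0.155
template 0.81 [180.6, 272.2, 245.8, 340.7] [ 0.643 -0.325  0.015] 0.021
template 0.79 [168.9, 197.9, 212.9, 240.4] [ 0.313 -0.295  0.015] 0.022
spool 0.46 [245.1, 229.8, 256.8, 244.8] [ 0.497 -0.156  0.052] 0.063
cone 0.9 [414.9, 132.8, 435.4, 172.8] [0.454 0.482 0.067] 0.144
cone 0.46 [245.4, 231.3, 259.5, 246.2] [ 0.495 -0.156  0.051] 0.065
button_jar 0.76 [433.2, 181.2, 458.1, 211.4] [0.626 0.426 0.059] 0.092
thimble 0.58 [345.5, 222.6, 348.8, 231.4] [0.563 0.102 0.015] 0.023
thimble 0.38 [295.3, 290.2, 318.5, 318.7] [ 0.74  -0.113  0.021] 0.026
side [ 0.51 -0.97  0.86]
jig 0.96 [284.3, 190.0, 365.3, 272.6] [ 0.575 -0.049  0.019] 0.154
strap 0.7 [291.5, 188.9, 364.8, 224.1] [ 0.592 -0.015  0.06 ] 0.154
lever 0.63 [330.2, 190.6, 360.5, 211.2] [ 0.656 -0.026  0.127] 0.154
foot 0.18 [268.5, 350.9, 377.3, 389.9] [ 0.506 -0.474  0.01 ] 0.018
template 0.87 [183.9, 286.3, 256.1, 330.7] [ 0.307 -0.3    0.012] 0.018
template 0.72 [323.8, 289.7, 394.0, 339.0] [ 0.636 -0.33   0.013] 0.018
spool 0.48 [294.6, 249.4, 301.0, 264.1] [ 0.492 -0.16   0.047] 0.061
cone 0.67 [271.7, 116.7, 288.7, 155.8] [0.441 0.481 0.063] 0.144
cone 0.41 [372.7, 237.4, 394.0, 254.4] [ 0.736 -0.119  0.019] 0.026
button_jar 0.8 [314.1, 131.3, 330.1, 153.5] [0.613 0.419 0.055] 0.09
button_jar 0.35 [329.0, 189.6, 364.7, 210.6] [ 0.654 -0.025  0.121] 0.154
```

Run:
```python
from h import *
W=np.load("scene.npy");V=np.load("side.npy")
a=cv2.resize(cv2.imread("pics/scene.png")[190:310,220:380],(800,600),interpolation=cv2.INTER_CUBIC)
cv2.imwrite("pics/c1.png",a)
A=np.vstack([W.reshape(-1,3),V.reshape(-1,3)]);A=A[~np.isnan(A).any(1)]
m=(abs(A[:,0]-.59)<.22)&(abs(A[:,1]+.05)<.22)
B=A[m]
# top view height map, 1 mm/px*2
im=np.zeros((440,440),np.float32)
for x,y,z in B[np.argsort(B[:,2])]:
    r=int((.81-x)*1000);c=int((.17-y)*1000)
    if 0<=r<440 and 0<=c<440: cv2.circle(im,(c,r),1,float(z),-1)
h=cv2.applyColorMap(np.clip(im/0.16*255,0,255).astype(np.uint8),cv2.COLORMAP_JET)
cv2.imwrite("pics/top.png",cv2.resize(h,(600,600)))
for lo,hi in((.014,.022),(.024,.032),(.05,.066)):
    k=B[(B[:,2]>lo)&(B[:,2]<hi)];print(lo,len(k),cv2.minAreaRect((k[:,:2]*1000).astype(np.float32)))
for n in("strap","lever"):
    r=robot.cut_out("side",n)[0];q=V[r["pixels"]];q=q[~np.isnan(q).any(1)]
    print(n,q[np.argsort(q[:,2])[::-6]].round(3).tolist()[:40])
```

```text
0.014 5819 ((603.236083984375, -95.20571899414062), (482.63311767578125, 331.0758056640625), 70.12023162841797)
0.024 2505 ((623.1417236328125, -36.967315673828125), (290.28399658203125, 277.16729736328125), 86.9058837890625)
0.05 654 ((549.2682495117188, -77.94998168945312), (183.0247802734375, 140.56248474121094), 88.56000518798828)
strap [[0.685, -0.036, 0.154], [0.685, -0.037, 0.152], [0.68, -0.029, 0.15], [0.68, -0.032, 0.148], [0.682, -0.035, 0.146], [0.682, -0.038, 0.145], [0.669, -0.029, 0.143], [0.672, -0.028, 0.142], [0.673, -0.04, 0.14], [0.667, -0.026, 0.137], [0.669, -0.034, 0.136], [0.668, -0.037, 0.134], [0.66, -0.033, 0.132], [0.666, -0.035, 0.129], [0.66, -0.038, 0.129], [0.663, -0.036, 0.127], [0.651, -0.036, 0.124], [0.658, -0.033, 0.121], [0.647, -0.028, 0.118], [0.647, -0.03, 0.113], [0.636, -0.022, 0.111], [0.633, -0.023, 0.108], [0.639, -0.024, 0.104], [0.633, -0.024, 0.101], [0.624, -0.021, 0.099], [0.624, -0.025, 0.095], [0.616, -0.014, 0.091], [0.621, -0.026, 0.088], [0.602, -0.003, 0.087], [0.592, -0.021, 0.086], [0.605, -0.007, 0.086], [0.605, -0.011, 0.08
[... 189 characters left out ...]
.077]]
lever [[0.685, -0.036, 0.154], [0.683, -0.027, 0.152], [0.688, -0.034, 0.149], [0.678, -0.027, 0.148], [0.674, -0.029, 0.146], [0.671, -0.036, 0.144], [0.679, -0.039, 0.142], [0.677, -0.037, 0.141], [0.683, -0.033, 0.138], [0.663, -0.03, 0.137], [0.661, -0.022, 0.135], [0.661, -0.024, 0.132], [0.66, -0.035, 0.13], [0.652, -0.028, 0.129], [0.663, -0.036, 0.127], [0.65, -0.022, 0.124], [0.649, -0.031, 0.12], [0.655, -0.033, 0.118], [0.638, -0.024, 0.112], [0.635, -0.026, 0.11], [0.633, -0.025, 0.105], [0.63, -0.023, 0.101], [0.63, -0.026, 0.099], [0.621, -0.022, 0.093], [0.624, -0.023, 0.09], [0.618, -0.023, 0.086], [0.605, -0.011, 0.085], [0.602, -0.009, 0.084], [0.596, -0.007, 0.079]]
```

View pics/c1.png

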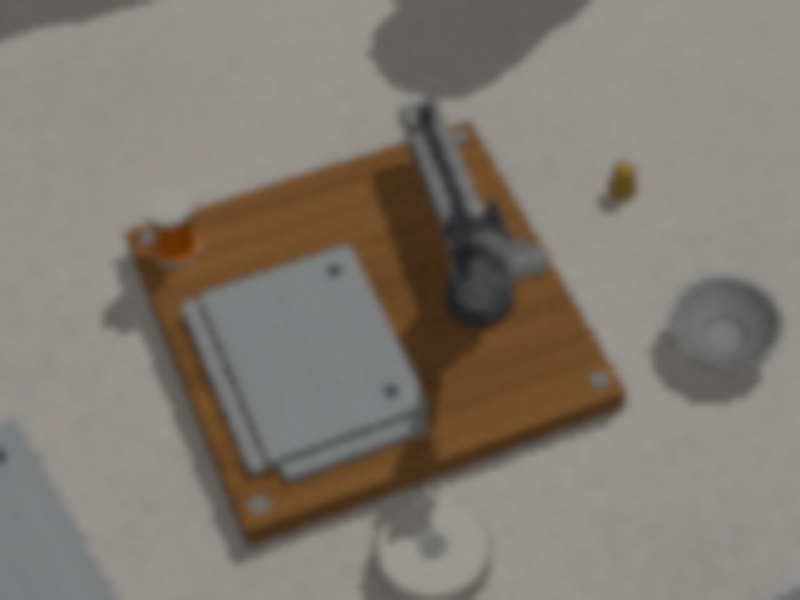

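View pics/top.png

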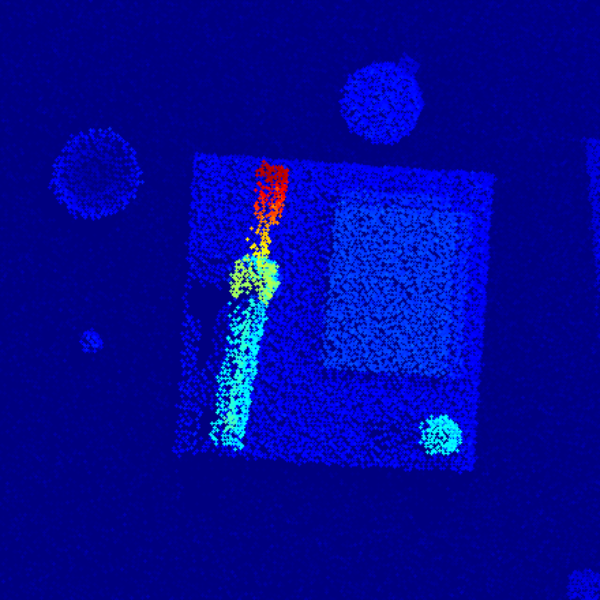

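View pics/scene.png

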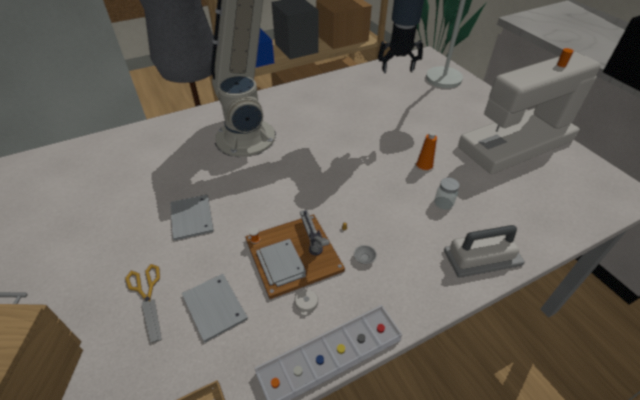

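The jig is at about (0.605, -0.017) with a yaw of about -4°. Its template (crop pixels 185–430, 245–480) is the one on the board between the fences. The two loose plates at scene pixels (213,306) and (191,218) are the look-alikes. The strap (top-view pixels 228,443 to 255,280) is near parked, and the lever is raised towards +x. I'll shut the fingers, square the tool to the world axes and approach.

```bash
python3 -m creep '0 0 0 0 0 -0.1 0;0 0 0 0 0 -0.1 0;0 0 0 0 0 -0.1 0;0 0 0 0 0 -0.093 0;0 0 0 0 0 0 0;0 0 0 0 0 0 0'
python3 -m creep '0.0194 0.0289 0 0 0 0 0;0.0194 0.0289 0 0 0 0 0;0.0194 0.0289 0 0 0 0 0;0.0194 0.0289 0 0 0 0 0;0.0194 0.0289 0 0 0 0 0;0.0194 0.0289 0 0 0 0 0;0.0194 0.0289 0 0 0 0 0;0.0194 0.0289 0 0 0 0 0'
```

```text
clock: 1.6
position: [0.2105, 0.5081, 0.2313]
eef_rot: [0.0, 1.0, -0.001, -0.0]
wrist_force: [0.9, 0.6, 0.1]
gripper_width: 0.144
finger_force: 0.0
clock: 2.27
position: [0.3664, 0.2754, 0.2316]
eef_rot: [-0.0, 1.0, -0.001, 0.0]
wrist_force: [1.1, 0.1, 0.5]
gripper_width: -0.002
finger_force: 0.0
```

```bash
python3 -m creep '0.0194 0.0289 0 0 0 0 0;0.0194 0.0289 0 0 0 0 0;0.0194 0.0289 0 0 0 0 0;0.0194 0.0289 0 0 0 0 0;0.0194 0.0289 0 0 0 0 0;0.0194 0.0289 0 0 0 0 0;0.0194 0.0289 0 0 0 0 0;0.0194 0.0289 0 0 0 0 0'
python3 -m creep '0 0 0.03 0 0 0 0;0 0 0.03 0 0 0 0;0 0 0 0 0 0 0;0 0 0 0 0 0 0'
python3 - <<'E'
from h import *
i=robot.camera_info("wrist");p,d=robot.snapshot("wrist");cv2.imwrite("pics/w1.png",p);W=pts("wrist",d,i)
s=robot.cut_out("wrist","strap");print([(r["conf"],r["box"]) for r in s])
m=(abs(W[...,2]-.058)<.005)&(W[...,0]>.46)&(W[...,0]<.6)&(abs(W[...,1])<.06)
k=W[m];print(len(k))
if len(k)>20:
  r=cv2.fitLine(k[:,:2].astype(np.float32),cv2.DIST_HUBER,0,.01,.01).ravel();print(r,k.min(0),k.max(0))
E
```

```text
clock: 2.93
position: [0.5217, 0.0441, 0.2315]
eef_rot: [-0.0, 1.0, -0.001, 0.0]
wrist_force: [0.8, 1.0, -0.6]
gripper_width: 0.001
finger_force: 0.0
clock: 3.27
position: [0.5202, 0.0452, 0.1707]
eef_rot: [0.001, 1.0, -0.001, -0.002]
wrist_force: [0.4, -0.2, 1.3]
gripper_width: 0.002
finger_force: 0.0
[(0.9, [347.9, 2.7, 447.8, 237.7]), (0.29, [386.3, 0.0, 449.9, 99.7])]
3226
[ 0.985753   -0.16819943  0.5343789   0.00413714] [ 0.48330786 -0.02154109  0.05300063] [0.59954486 0.01993311 0.06299977]
```

View pics/w1.png

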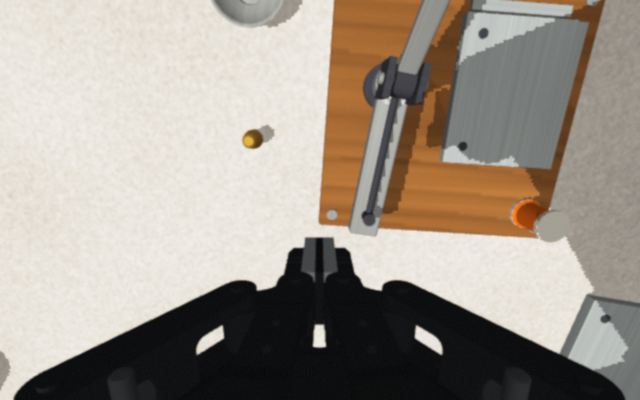

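The strap runs from tip pixel (365,232) to the pivot near (395,85), at about 170°. The finger stands clear on its +y side, so I go down and push.

```bash
python3 -m creep '0 0 0.025 0 0 0 0;0 0 0.025 0 0 0 0;0 0 0.025 0 0 0 0;0 0 0.025 0 0 0 0;0 0 0.024 0 0 0 0;0 0 0 0 0 0 0'
python3 -m creep '0 0.008 0 0 0 0 0;0 0.008 0 0 0 0 0;0 0.008 0 0 0 0 0;0 0.007 0 0 0 0 0;-0.0023 0.0103 0 0 0 0 0;-0.0023 0.0103 0 0 0 0 0;0 0 0 0 0 0 0'
```

```text
clock: 3.87
position: [0.5192, 0.046, 0.045]
eef_rot: [0.0, 1.0, -0.0, -0.002]
wrist_force: [-2.4, 0.1, -0.8]
gripper_width: -0.001
finger_force: 0.0
clock: 4.45
position: [0.5163, -0.0077, 0.0479]
eef_rot: [0.0, 1.0, -0.001, 0.0]
wrist_force: [-0.3, -0.5, -0.7]
gripper_width: 0.0
finger_force: 0.1
```

```bash
python3 -m creep '0.0005 0.0112 0.001 0 0 0 0;0.0005 0.0112 0 0 0 0 0;0.0036 0.0112 0 0 0 0 0;0.0036 0.0112 0 0 0 0 0;0.007 0.0101 0 0 0 0 0;0.007 0.0101 0 0 0 0 0'
python3 -m creep '0.01 0.008 0 0 0 0 0;0.01 0.008 0 0 0 0 0;0.0087 0.004 0 0 0 0 0;0.0087 0.004 0 0 0 0 0;0 0 0 0 0 0 0'
python3 - <<'E'
from h import *
p,d=robot.snapshot("side");W=pts("side",d)
cv2.imwrite("pics/s2.png",cv2.resize(p[150:300,250:410],(640,600),interpolation=cv2.INTER_CUBIC))
for n in("strap","lever"):
  for r in robot.cut_out("side",n)[:1]:
    print(n,r["conf"],r["box"],np.nanmedian(W[r["pixels"]],0))
E
```

```text
clock: 4.95
position: [0.5385, -0.072, 0.0458]
eef_rot: [-0.0, 1.0, -0.0, -0.001]
wrist_force: [-1.1, 2.9, -0.3]
gripper_width: -0.001
finger_force: 1.2
clock: 5.37
position: [0.5767, -0.0966, 0.0453]
eef_rot: [0.001, 1.0, -0.0, -0.001]
wrist_force: [0.5, 0.5, -0.3]
gripper_width: 0.002
finger_force: 0.0
strap 0.51 [330.2, 208.7, 336.9, 246.0] [ 0.60207926 -0.09113696  0.05880116]
lever 0.36 [328.8, 208.9, 336.7, 249.5] [ 0.60362876 -0.090461    0.05847341]
```

View pics/s2.png

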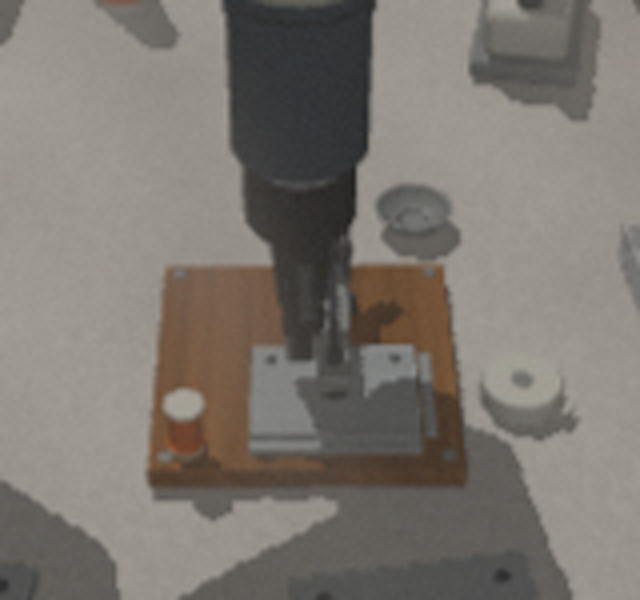

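The strap is over the template, with the finger beside it at about (300,340) and the strap at (335,360). I press on until the stop shows in the force.

```bash
python3 -m creep '0.003 0 0 0 0 0 0;0.003 0 0 0 0 0 0;0 0 0 0 0 0 0'
python3 -m creep '0.003 0 0 0 0 0 0;0 0 0 0 0 0 0;0 0 0 0 0 0 0'
```

```text
clock: 5.77
position: [0.5776, -0.0954, 0.0459]
eef_rot: [0.0, 1.0, -0.0, -0.005]
wrist_force: [-11.0, 0.4, 8.1]
gripper_width: -0.0
finger_force: 5.9
clock: 6.02
position: [0.5777, -0.0956, 0.0456]
eef_rot: [0.0, 1.0, -0.0, -0.007]
wrist_force: [-19.0, 0.8, 12.9]
gripper_width: 0.0
finger_force: 9.5
```

The stop is felt (19 N). I back off, rise and look at the result from above.

```bash
python3 -m creep '-0.015 0 0 0 0 0 0;-0.015 0 0 0 0 0 0;0 0 -0.035 0 0 0 0;0 0 -0.04 0 0 0 0;0 0 -0.04 0 0 0 0;0 0 -0.04 0 0 0 0;0 0 -0.04 0 0 0 0'
python3 -m creep '-0.02 -0.02 -0.02 0 0 0 0;-0.03 -0.02 0 0 0 0 0;-0.03 -0.02 0 0 0 0 0;0 -0.02 0 0 0 0 0;0 0 0 0 0 0 0;0 0 0 0 0 0 0'
python3 - <<'E'
from h import *
i=robot.camera_info("wrist");p,d=robot.snapshot("wrist");cv2.imwrite("pics/w2.png",p);W=pts("wrist",d,i)
m=(abs(W[...,2]-.058)<.004)&(abs(W[...,0]-.6)<.04)&(W[...,1]<-.03)&(W[...,1]>-.15)
k=W[m];print(len(k),np.degrees(np.arctan2(*cv2.fitLine(k[:,:2].astype(np.float32),cv2.DIST_HUBER,0,.01,.01).ravel()[[1,0]])),k.mean(0),k.min(0),k.max(0))
m=(W[...,2]>.09)&(W[...,2]<.17)&(abs(W[...,0]-.61)<.06)&(W[...,1]>-.03)&(W[...,1]<.12)
k=W[m];print(len(k));
for a in np.arange(.09,.17,.01):
  q=k[(k[:,2]>=a)&(k[:,2]<a+.01)]
  if len(q):print(round(a,2),len(q),q.mean(0).round(4),q.min(0).round(3),q.max(0).round(3))
E
```

```text
clock: 6.6
position: [0.5545, -0.0948, 0.2439]
eef_rot: [0.0, 1.0, 0.0, 0.001]
wrist_force: [2.0, 0.5, 0.1]
gripper_width: 0.001
finger_force: 0.0
clock: 7.1
position: [0.4747, -0.0142, 0.262]
eef_rot: [-0.0, 1.0, 0.001, 0.001]
wrist_force: [-0.1, -0.4, -0.2]
gripper_width: -0.0
finger_force: 0.0
2131 87.42009 [ 0.59951374 -0.08265697  0.05777009] [ 0.58481749 -0.13540878  0.05401664] [ 0.61580638 -0.03024352  0.06199346]
2795
0.09 244 [0.6055 0.0055 0.0951] [ 0.599 -0.001  0.09 ] [0.613 0.02  0.1  ]
0.1 283 [0.6064 0.0163 0.1049] [0.6   0.009 0.1  ] [0.614 0.028 0.11 ]
0.11 292 [0.6074 0.0269 0.1146] [0.598 0.02  0.11 ] [0.615 0.041 0.12 ]
0.12 429 [0.6073 0.0367 0.126 ] [0.598 0.03  0.12 ] [0.621 0.053 0.13 ]
0.13 595 [0.6081 0.0463 0.135 ] [0.598 0.038 0.13 ] [0.62  0.064 0.14 ]
0.14 668 [0.6076 0.0585 0.1452] [0.599 0.049 0.14 ] [0.618 0.074 0.15 ]
0.15 284 [0.6083 0.0659 0.1517] [0.6  0.06 0.15] [0.616 0.072 0.154]
```

View pics/w2.png

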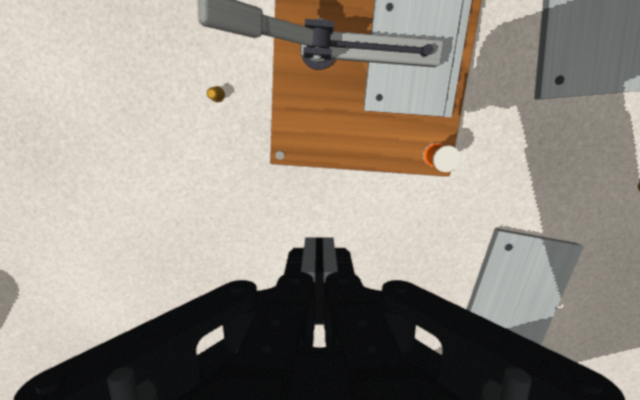

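The strap is home along the jig's -y (pixels 330–450, 50). The lever is still raised, with its grip at (230,15). World: lever plane x ≈ 0.608, end at y ≈ 0.07, z ≈ 0.15. I move over the grip.

```bash
python3 -m creep '0.0333 -0.0143 0 0 0 0 0;0.0333 -0.0143 0 0 0 0 0;0.0333 -0.0143 0 0 0 0 0;0.0333 -0.0143 0 0 0 0 0;0 0 0.03 0 0 0 0;0 0 0.03 0 0 0 0;0 0 0.03 0 0 0 0;0 0 0.01 0 0 0 0'
python3 -m creep '0 -0.001 0.006 0 0 0 0;0 -0.001 0.006 0 0 0 0;0 -0.002 0.006 0 0 0 0;0 -0.002 0.006 0 0 0 0;0 -0.002 0.006 0 0 0 0;0 -0.002 0.006 0 0 0 0;0 0 0 0 0 0 0'
```

```text
clock: 7.82
position: [0.6062, 0.0414, 0.1555]
eef_rot: [0.001, 1.0, -0.001, -0.004]
wrist_force: [-0.8, -0.8, -1.7]
gripper_width: 0.001
finger_force: 0.0
clock: 8.4
position: [0.6082, 0.0529, 0.1248]
eef_rot: [-0.0, 1.0, 0.0, 0.0]
wrist_force: [0.3, 0.2, 0.3]
gripper_width: 0.005
finger_force: 0.4
```

```bash
python3 -m creep '0 -0.002 0.006 0 0 0 0;0 -0.002 0.006 0 0 0 0;0 -0.002 0.006 0 0 0 0;0 -0.002 0.006 0 0 0 0;0 -0.001 0.006 0 0 0 0;0 -0.001 0.005 0 0 0 0;0 0 0 0 0 0 0'
python3 -m creep '0 0 0.004 0 0 0 0;0 0 0.004 0 0 0 0;0 0 0.003 0 0 0 0;0 0 0 0 0 0 0'
```

```text
clock: 8.98
position: [0.6075, 0.0625, 0.0887]
eef_rot: [0.0, 1.0, 0.0, -0.001]
wrist_force: [-0.3, 0.3, 0.9]
gripper_width: -0.001
finger_force: 0.0
clock: 9.32
position: [0.6081, 0.0627, 0.0803]
eef_rot: [-0.0, 1.0, 0.0, 0.0]
wrist_force: [-3.2, 3.1, 9.5]
gripper_width: 0.0
finger_force: 4.4
```

Contact, with the force rising. I press on to the hard stop.

```bash
python3 -m creep '0 0 0.004 0 0 0 0;0 0 0.004 0 0 0 0;0 0 0 0 0 0 0;0 0 0 0 0 0 0'
python3 -m creep '0 0 0.004 0 0 0 0;0 0 0.003 0 0 0 0;0 0 0 0 0 0 0;0 0 0 0 0 0 0;0 0 0 0 0 0 0'
```

```text
clock: 9.65
position: [0.6108, 0.0627, 0.0795]
eef_rot: [-0.0, 1.0, 0.001, 0.005]
wrist_force: [-13.0, 4.0, 39.5]
gripper_width: 0.002
finger_force: 20.1
clock: 10.07
position: [0.616, 0.0624, 0.0788]
eef_rot: [0.0, 1.0, 0.002, 0.012]
wrist_force: [-13.4, 1.6, 60.1]
gripper_width: 0.002
finger_force: 30.1
```

The stop is reached at 60 N, but the tool crept 8 mm in +x. I release straight up and check.

```bash
python3 -m creep '0 0 -0.02 0 0 0 0;0 0 -0.035 0 0 0 0;0 0 -0.04 0 0 0 0;0 0 -0.04 0 0 0 0;-0.03 0 -0.04 0 0 0 0;-0.035 0.02 0 0 0 0 0;-0.035 0.02 0 0 0 0 0;-0.035 0.02 0 0 0 0 0'
python3 -m creep '0 0 0 0 0 0 0;0 0 0 0 0 0 0;0 0 0 0 0 0 0'
python3 - <<'E'
from h import *
i=robot.camera_info("wrist");p,d=robot.snapshot("wrist");cv2.imwrite("pics/w3.png",p);W=pts("wrist",d,i)
m=(abs(W[...,2]-.058)<.004)&(abs(W[...,0]-.6)<.04)&(W[...,1]<-.03)&(W[...,1]>-.15)
k=W[m];print(len(k),np.degrees(np.arctan2(*cv2.fitLine(k[:,:2].astype(np.float32),cv2.DIST_HUBER,0,.01,.01).ravel()[[1,0]])),k.mean(0),k.min(0),k.max(0))
m=(W[...,2]>.068)&(W[...,2]<.17)&(abs(W[...,0]-.61)<.06)&(W[...,1]>.03)&(W[...,1]<.14)
k=W[m];print(len(k))
for a in np.arange(.03,.12,.01):
  q=k[(k[:,1]>=a)&(k[:,1]<a+.01)]
  if len(q):print(round(a,2),len(q),np.median(q,0).round(4))
m=(abs(W[...,2]-.028)<.004)&(abs(W[...,0]-.6)<.09)&(W[...,1]<-.06)&(W[...,1]>-.2)
print(cv2.minAreaRect((W[m][:,:2]*1000).astype(np.float32)))
E
```

```text
clock: 10.73
position: [0.4763, 0.0015, 0.232]
eef_rot: [0.0, 1.0, 0.0, -0.001]
wrist_force: [1.0, 0.2, -0.2]
gripper_width: -0.007
finger_force: 0.0
clock: 10.98
position: [0.478, 0.002, 0.2325]
eef_rot: [0.0, 1.0, -0.0, -0.0]
wrist_force: [-0.0, 0.1, 0.5]
gripper_width: 0.003
finger_force: 0.0
2529 82.93892 [ 0.59392568 -0.08193259  0.05781819] [ 0.57562783 -0.13505041  0.05404137] [ 0.61460305 -0.030039    0.0619728 ]
2272
0.03 236 [0.6119 0.035  0.0779]
0.04 246 [0.6137 0.0452 0.0777]
0.05 375 [0.6146 0.055  0.0799]
0.06 374 [0.616  0.0649 0.0803]
0.07 378 [0.6174 0.075  0.0802]
0.08 379 [0.6189 0.085  0.0803]
0.09 284 [0.6195 0.0938 0.08  ]
((594.04345703125, -117.49044799804688), (100.3664321899414, 112.08429718017578), 86.12683868408203)
```

View pics/w3.png

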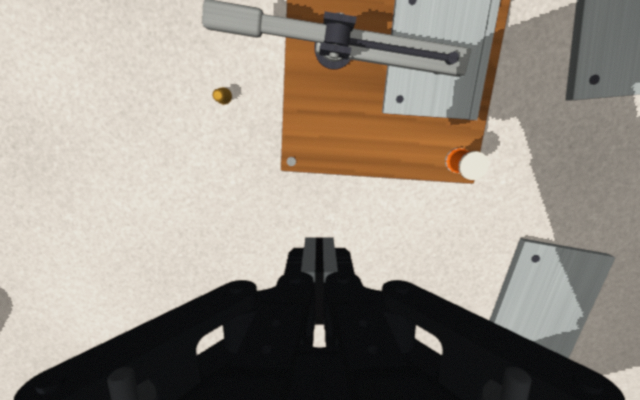

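The lever is fully down (level, top at 0.080), but the strap was nudged back by about 4°. The foot end is now at pixel (455,58), about 8 mm back and at the tolerance edge. I push the strap back onto its stop from the -x side; the +x fence holds the template.

```bash
python3 -m creep '0.018 0.0245 0 0 0 0 0;0.018 0.0245 0 0 0 0 0;0.018 0.0245 0 0 0 0 0;0.018 0.0245 0 0 0 0 0;0 0 0.035 0 0 0 0;0 0 0.035 0 0 0 0;0 0 0.035 0 0 0 0;0 0 0 0 0 0 0'
python3 -m creep '0 0 0.03 0 0 0 0;0 0 0.03 0 0 0 0;0 0 0.021 0 0 0 0;0 0 0 0 0 0 0'
python3 -m creep '0.006 0 0 0 0 0 0;0.006 0 0 0 0 0 0;0.004 0 0 0 0 0 0;0.004 0 0 0 0 0 0;0 0 0 0 0 0 0'
```

```text
clock: 11.7
position: [0.546, -0.095, 0.1191]
eef_rot: [-0.001, 1.0, -0.001, -0.008]
wrist_force: [-0.7, -0.7, -0.8]
gripper_width: 0.0
finger_force: 0.0
clock: 12.03
position: [0.5485, -0.0953, 0.0433]
eef_rot: [0.0, 1.0, 0.0, -0.004]
wrist_force: [-0.6, -0.5, 0.5]
gripper_width: -0.004
finger_force: 0.0
clock: 12.45
position: [0.57, -0.0958, 0.0478]
eef_rot: [0.0, 1.0, 0.0, -0.001]
wrist_force: [-3.7, 0.8, 3.6]
gripper_width: 0.0
finger_force: 2.2
```

```bash
python3 -m creep '0.003 0 0.001 0 0 0 0;0.003 0 0.001 0 0 0 0;0.003 0 0 0 0 0 0;0 0 0 0 0 0 0'
python3 -m creep '0.003 0 0 0 0 0 0;0.003 0 0 0 0 0 0;0 0 0 0 0 0 0;0 0 0 0 0 0 0'
```

```text
clock: 12.78
position: [0.5725, -0.097, 0.045]
eef_rot: [0.001, 1.0, -0.0, -0.007]
wrist_force: [-20.1, -1.1, 15.4]
gripper_width: -0.0
finger_force: 10.2
clock: 13.12
position: [0.5775, -0.098, 0.0448]
eef_rot: [0.001, 1.0, -0.001, -0.008]
wrist_force: [-21.6, -4.3, 14.3]
gripper_width: -0.0
finger_force: 10.9
```

```bash
python3 -m creep '0.003 0 0 0 0 0 0;0 0 0 0 0 0 0;0 0 0 0 0 0 0'
python3 -m creep '-0.02 0 0 0 0 0 0;-0.02 0 0 0 0 0 0;0 0 -0.035 0 0 0 0;0 0 -0.04 0 0 0 0;0 0 -0.04 0 0 0 0;0 0 -0.04 0 0 0 0;-0.035 -0.035 -0.04 0 0 0 0;-0.035 -0.035 0 0 0 0 0'
python3 -m creep '0 -0.03 0 0 0 0 0;0 0 0 0 0 0 0;0 0 0 0 0 0 0'
python3 - <<'E'
from h import *
i=robot.camera_info("wrist");p,d=robot.snapshot("wrist");cv2.imwrite("pics/w4.png",p);W=pts("wrist",d,i)
def st(W):
  m=(abs(W[...,2]-.058)<.004)&(abs(W[...,0]-.6)<.04)&(W[...,1]<-.03)&(W[...,1]>-.15)
  k=W[m];print(len(k),np.degrees(np.arctan2(*cv2.fitLine(k[:,:2].astype(np.float32),cv2.DIST_HUBER,0,.01,.01).ravel()[[1,0]])),k.mean(0),k.min(0),k.max(0))
st(W)
m=(W[...,2]>.072)&(W[...,2]<.17)&(abs(W[...,0]-.61)<.06)&(W[...,1]>.04)&(W[...,1]<.14)
print(np.percentile(W[m],[5,50,95],axis=0).round(4))
# template motion: side view, before vs after
p2,d2=robot.snapshot("side")
V=np.load("side.npy");V2=pts("side",d2)
for X in(V,V2):
  m=(abs(X[...,2]-.028)<.0025)&(abs(X[...,0]-.6)<.09)&(X[...,1]<-.06)&(X[...,1]>-.2)
  k=X[m];print(len(k),np.percentile(k[:,:2],[3,50,97],axis=0).round(4).tolist())
a=cv2.imread("pics/side.png")
c=lambda q:cv2.resize(q[180:290,275:385],(400,400),interpolation=cv2.INTER_CUBIC)
cv2.imwrite("pics/cmp.png",np.hstack([c(a),c(p2)]))
E
```

```text
clock: 13.37
position: [0.5776, -0.098, 0.0447]
eef_rot: [0.001, 1.0, -0.001, -0.011]
wrist_force: [-29.6, -2.5, 21.0]
gripper_width: -0.0
finger_force: 15.2
clock: 14.03
position: [0.5, -0.044, 0.2332]
eef_rot: [0.0, 1.0, -0.001, 0.007]
wrist_force: [0.5, 1.1, 0.9]
gripper_width: -0.002
finger_force: 0.0
clock: 14.28
position: [0.4962, -0.012, 0.2276]
eef_rot: [-0.0, 1.0, 0.001, 0.002]
wrist_force: [0.1, -0.6, 0.1]
gripper_width: -0.001
finger_force: 0.0
2511 87.937454 [ 0.59991866 -0.08276979  0.05785406] [ 0.5850466  -0.13575621  0.05408007] [ 0.61533247 -0.03020777  0.06193941]
[[0.6011 0.0443 0.0769]
 [0.6103 0.0709 0.08  ]
 [0.6205 0.0955 0.0815]]
859 [[0.5411, -0.1605], [0.5985, -0.1183], [0.6556, -0.0729]]
767 [[0.5419, -0.1611], [0.5988, -0.1228], [0.6556, -0.0732]]
```

View pics/cmp.png

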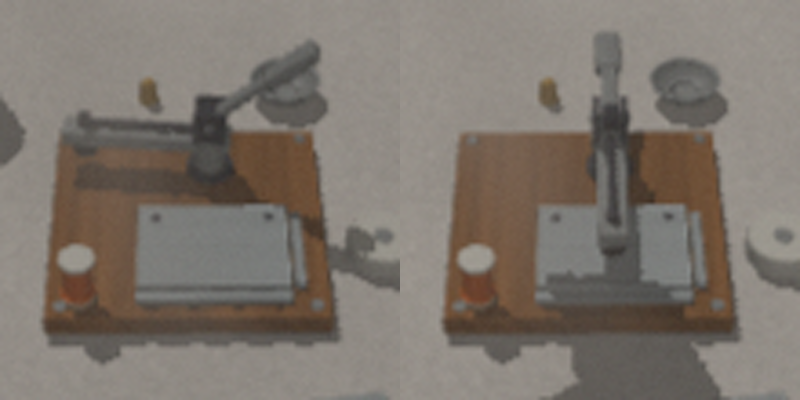

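Before and after side views match: the template, spool, dish and thimble are unmoved. The strap is home (right half, 612,170), the lever is level, and the robot is clear.

```bash
python3 -c "
from bench import robot
print(robot.job_done())"
```

```text
the job is handed in; nothing more can be done
None
```

I handed the job in at about 14 s: the strap is against its stop and the lever fully down. Pressing the lever had nudged the strap back about 4.5° (roughly 1.67 rad by my estimate, against the 1.66 limit), so I pushed it home again. The template and the nearby things measured or looked unmoved; the foot's force on the template was not measured, and no verdict came back.

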